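# Set the slicing guide on the bread board's two pins

### The arm

A 6-joint arm with a two-finger parallel gripper is mounted at the origin on the work surface. World frame = base frame: x ahead of the robot, y to its left, z up, the work surface at z = 0. Lengths are in m, angles in rad, forces in N, time in s.
With the tool pointing down it reaches from about 0.3 to 0.875 m from the base axis. Payload 6.4 kg.
Tool frame: the origin (TCP) lies at the centre of the arm's flange, where the gripper is bolted on; the fingertips stand 173 mm ahead of it and the grasp point (between the pads) lies 155 mm ahead of it; z points along the fingers, x is the direction in which the jaws open and shut, and the axes are right-handed (so a half turn about z gives the same grasp; the last joint's range is limited). The gripper opens to 85 mm and grips with 20 to 120 N. Pads are 22 mm wide; open, the fingers measure 114 mm over their backs; the gripper's body (76 mm by 85 mm) begins 54 mm behind the grasp point. The pads swing forward as they close: fully open they stand 13 mm farther back than shut.
Start: joints at [-1.317, 0.181, 1.607, -0, 1.354, -0.206], TCP at [0.255, -0.515, 0.405] pointing down, gripper open.
Joint ranges: [-2.99, 2.99], [-0.89, 2.07], [0.3, 2.58], [-1.14, 4.28], [0, 2.63], [-3.12, 3.12]. Speed limits (rad/s): [2.57, 2.57, 3.01, 3.14, 3.14, 3.14].

### API

Orientations are given as a unit quaternion [w, x, y, z].
In Python, from bench import ctrl gives the robot as it stands. The module is installed in compiled form; this text tells all that it offers.
- The arm moves only by the tool move_arm, never from a script. Its argument "moves" is a list of rows, each an object of numbers: "gripper": the opening in per cent of the stroke, from 0 (shut) to 100 (fully open); "x", "y", "z": the shift along the tool's x, y, z in cm; "roll": the turn about the tool's z in degrees. In form: [{"gripper": .., "x": .., "y": .., "z": .., "roll": ..}, ...]. A call has 1 to 5 rows; each row shifts and turns the commanded pose from where the row before left it, along the tool's axes as they then stand; what a row does not reach is not made up. A row lasts 1/8 s, in which the tool goes at most 62.5 mm and 10.7 degrees, less where a joint would pass 70% of its speed; a pose out of reach is approached as far as the arm can. A call is refused whole if a number of a shift passes 6.25 or a number of a turn 10.7, either way. A call with a gripper value outside its range is refused whole. The fingers move at their own pace and stop on an object; the grip force is fixed at half the most. Time passes only in rows, so rows that do not move let the fingers close. It gives the time, the measured TCP pose, the force and the opening at its end, in the units of the state.
- ctrl.get_obs(): the state, without advancing time (a new reading comes with each control period).
- ctrl.camera(name): name is "scene" or "top" or "wrist"; returns a dict with "img" (420x560x3 uint8, red, green, blue), "fx", "fy", "cx", "cy" (pixels), "world_from_camera" (4x4, takes a point from camera to world coordinates); the wrist camera has in their place "tool_from_camera" (4x4, takes a point from camera to tool coordinates, whose origin is the TCP and whose axes are the tool frame's). Camera axes: x right, y up, looking along -z (the intrinsics and any distortion apply to the point x, -y, -z); pixel columns grow to the right and rows downward; lengths in m; the calibration is good to about 2 mm. A picture is of the moment at which its call begins: read the wrist's pose just before it. There is no depth.
- ctrl.hand_in(): hands the job in, once; it reports no verdict.
The state is a dict: "time_s": time; "q": joint angles; "dq": joint speeds; "joint_efforts": joint torques, N m; "eef_pos": TCP position; "eef_rot": TCP orientation; "wrist_force": force on the tool from outside, world axes, zero at the start; "torque": the same for the moment, N m; "opening": opening from 0.0 (shut) to 1.0 (fully open).
Only numpy, scipy, OpenCV 4.12 (cv2) and the standard library are available. Lean on these libraries where they do the work, as an engineer would, in place of code of your own. Each camera call takes 0.05 s, during which the arm holds its last target. There are 200 camera calls.

### The job

Pick up the wooden slicing guide by its green grip, find the two steel pins of the bread board with its two holes, and press it gently straight down until it lies fully home on the pin bar under both orange catches. Do not force it, and leave the other things on the counter where they are; let go when it is home.

Things in the scene. Friction and masses are not known exactly. Their poses are not given: they have to be found in the camera images.
- guide_mid (a point): Centre of the green upright grip bar (22 mm thick along x, 70 mm long along y, 50 mm tall) on the slicing guide, a loose wooden piece of 0.2 to 0.45 kg that starts flat on the counter. This point is 37 mm above the guide's underside and 25 mm below the grip's top. z up, y along the guide's long side. The guide is the same when turned half round.
- guide_hole (a point): One of the guide's two holes, at its lower mouth (guide y = +70 mm); the other is at y = -70 mm. Both are 12.5 mm wide and go straight through the guide's flat brown plate, 80 mm (x) by 190 mm (y) by 12 mm thick. Comb teeth stick out 20 mm along the middle of both long sides.
- board: Bread board, fixed: light wood 240 mm (x) by 250 mm (y) by 18 mm; origin at the centre of its underside, z up. On it is clamped a dark pin bar, 50 mm (x) by 186 mm (y), its flat top (the seat) 40 mm above the origin. More than 40 N between the guide and the board, bar, pins or catches does damage, as does more than 15 N from the gripper on them.
- track_mid (a point): A point over the board's middle at the height of the pin tips (78 mm above the board's underside). Two 10 mm steel pins, tips narrowed to 9 mm, stand on the bar at board y = +70 and -70 mm. Bar and pins together are clamped anywhere from 4 to 34 mm ahead of here along board x (the side of +x). That offset is NOT measured: feel (or look) for it.
- catch_mid (a point): A point over the board's middle at the height of the catches' inner edges, 16 mm above the seat. At each end of the bar an orange sprung catch reaches 3 mm over the guide's end; going down, the guide's underside meets its sloping face about 22 mm above the seat and is past it at 16 mm, after 4 to 9 N in all; it then goes freely down to the seat.
- mug: Green mug, 80 mm wide, 92 mm tall, loose bystander; origin at the centre of its underside.
- tin_lid: Flat tin lid, 82 mm wide, 11 mm thick, loose bystander; origin at the centre of its underside.
- spoon: Wooden spoon, 260 mm long, lying, loose bystander; origin near its middle, on the counter; its length is along its x axis.
- picks: Clear push dispenser of toothpicks with red foot and button, 53 mm wide, 102 mm tall, loose bystander; origin at the centre of its underside.
- jam: Jar with a red cap, 68 mm wide, 100 mm tall, loose bystander; origin at the centre of its underside.
- eggcup: White egg cup, 48 mm wide, 60 mm tall, loose bystander; origin at the centre of its underside.
There are look-alikes about, which are no part of the job. There is more than one size of the part that bears guide_mid; the job needs the smallest.

How it is judged:
By the outcome, as a careful person would: the job done as asked, in the order asked, and still so for the second after the job is handed in, with the robot touching nothing.
It also fails if it takes over 69 s, if anything falls off the work surface, if the arm or the gripper's body presses on something with over 40 N, if the wrist force passes 120 N, or if a joint passes its speed limit or range.

## Working session

There is one attempt and no reset: what is moved stays moved. The work goes in short steps, Python scripts to look and compute and a tool call to move; the robot and the scene stay as the last step left them, time stands still between calls to the robot, and variables do not carry over. Pictures are saved under pics/ and viewed, about 8 in all and at most 12, crops included, and the job is handed in when it is done.

Besides the shell and the picture viewer there is one more tool, called after ">>>" by a JSON object that holds its "name" and its "arguments", one argument or row to a line. move_arm: Moves the arm, as the interface text tells. Its arguments: {"type":"object","properties":{"moves":{"type":"array","items":{"type":"object","properties":{"gripper":{"type":"number"},"x":{"type":"number"},"y":{"type":"number"},"z":{"type":"number"},"roll":{"type":"number"}}}}},"required":["moves"]}

```bash
mkdir -p pics
cat > h.py <<'E'
import numpy as np, cv2
from bench import ctrl
from scipy.spatial.transform import Rotation as R
def tool():
    o=ctrl.get_obs(); T=np.eye(4); q=o['eef_rot']; T[:3,:3]=R.from_quat([q[1],q[2],q[3],q[0]]).as_matrix(); T[:3,3]=o['eef_pos']; return T
def shot(n,save=None):
    T=tool(); c=ctrl.camera(n); c['W']=np.array(c['world_from_camera']) if n!='wrist' else T@np.array(c['tool_from_camera'])
    if save: cv2.imwrite('pics/'+save,c['img'][:,:,::-1]); np.save('pics/'+save[:-4]+'.npy',np.array([{k:v for k,v in c.items()}],dtype=object),allow_pickle=True)
    return c
def load(s): return np.load('pics/'+s+'.npy',allow_pickle=True)[0]
def ray(c,u,v,z):
    d=c['W'][:3,:3]@np.array([(u-c['cx'])/c['fx'],-(v-c['cy'])/c['fy'],-1]); o=c['W'][:3,3]
    return o+d*(z-o[2])/d[2]
def proj(c,p):
    q=np.linalg.inv(c['W'])@np.append(p,1); return c['cx']+c['fx']*q[0]/-q[2], c['cy']-c['fy']*q[1]/-q[2]
E
python3 - <<'E'
from h import *
o=ctrl.get_obs(); print(o)
for n in('top','scene','wrist'):
    c=shot(n,n+'0.png'); print(n,c.keys(),c['fx'],c['cx'],c['cy'],c['W'].round(3).tolist())
a=[cv2.imread(f'pics/{n}0.png') for n in('top','scene')]
E
```

```text
{'time_s': 0.0, 'q': array([-1.31732444e+00,  1.81512658e-01,  1.60804536e+00, -3.70783373e-06,
        1.35380651e+00, -2.06274712e-01]), 'dq': array([-0.00033254, -0.0001942 ,  0.00122465, -0.00030753, -0.00296014,
       -0.00055746]), 'joint_efforts': array([ 1.16133670e-03, -4.44878161e+01, -3.51331401e+01, -2.08940000e-04,
        9.22381558e-03, -2.83332355e-05]), 'eef_pos': array([ 0.25509853, -0.51501335,  0.4037818 ]), 'eef_rot': array([-6.10184763e-04,  8.49623627e-01, -5.27388763e-01, -6.42307872e-04]), 'wrist_force': array([ 0.98389383, -0.29533922,  0.60706348]), 'torque': array([-0.02412912, -0.05491575,  0.03411076]), 'opening': 0.9989963226070524}
top dict_keys(['img', 'fx', 'fy', 'cx', 'cy', 'world_from_camera', 'W']) 522.5922777804841 276.56057065682825 209.88748936297003 [[0.017, 0.981, -0.193, 0.162], [-1.0, 0.015, -0.012, -0.016], [-0.009, 0.193, 0.981, 1.774], [0.0, 0.0, 0.0, 1.0]]
scene dict_keys(['img', 'fx', 'fy', 'cx', 'cy', 'world_from_camera', 'W']) 509.0777595568077 272.60231248464817 213.83307468210913 [[0.396, -0.603, 0.693, 1.447], [0.918, 0.269, -0.29, -0.396], [-0.012, 0.751, 0.66, 0.996], [0.0, 0.0, 0.0, 1.0]]
wrist dict_keys(['img', 'fx', 'fy', 'cx', 'cy', 'tool_from_camera', 'W']) 371.28578748545493 277.37558899540846 206.36314219543632 [[0.444, 0.865, 0.234, 0.315], [-0.896, 0.429, 0.115, -0.485], [-0.001, -0.261, 0.965, 0.372], [0.0, 0.0, 0.0, 1.0]]
```

View pics/top0.png

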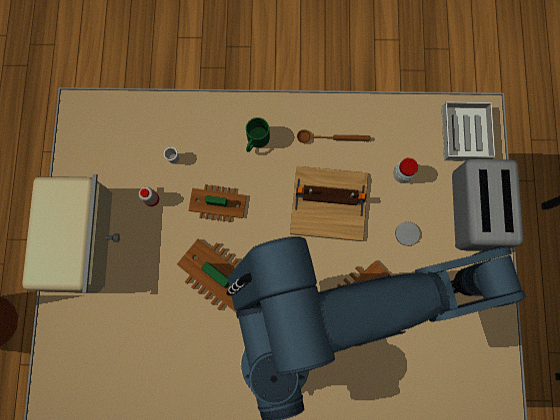

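View pics/scene0.png

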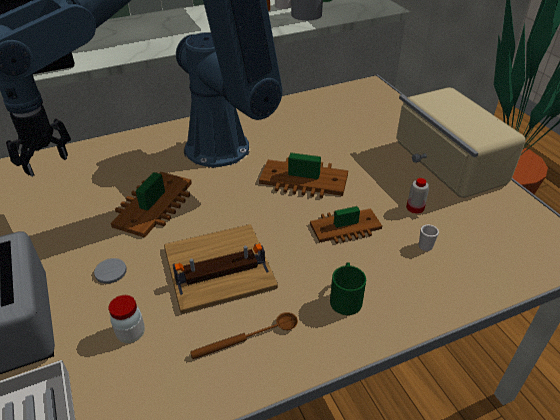

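Run:
```python
from h import *
c=load('top0'); s=load('scene0')
im=cv2.imread('pics/top0.png')
h=cv2.cvtColor(im,cv2.COLOR_BGR2HSV)
def comps(mask,x0,y0,x1,y1,z,lab,c=c):
    m=np.zeros_like(mask); m[y0:y1,x0:x1]=mask[y0:y1,x0:x1]
    n,l,st,ce=cv2.connectedComponentsWithStats(m)
    for i in range(1,n):
        if st[i,4]<25: continue
        ys,xs=np.where(l==i); pts=np.array([ray(c,x,y,z)[:2] for x,y in zip(xs,ys)],np.float32)
        r=cv2.minAreaRect(pts*1000); print(lab,st[i].tolist(),np.round(r[0],1),np.round(r[1],1),round(r[2],1))
g=cv2.inRange(h,(45,90,30),(85,255,255))
comps(g,0,0,400,420,.06,'green')
w=cv2.inRange(h,(5,150,60),(14,255,255))
print(h[202,238],h[175,300],h[196,330],h[195,361])
comps(w,180,170,260,230,.012,'A wood')
b=cv2.inRange(h,(10,60,110),(25,190,255))
sub=h[240,350]
comps(cv2.inRange(h,(14,110,120),(22,255,255)),285,160,375,250,.018,'board')
comps(cv2.inRange(h,(5,200,150),(14,255,255)),285,160,375,250,.06,'orange')
hs=cv2.cvtColor(cv2.imread('pics/scene0.png'),cv2.COLOR_BGR2HSV)
comps(cv2.inRange(hs,(45,90,20),(85,255,255)),60,100,420,320,.04,'scene green',s)
A=cv2.resize(im[150:250,170:390],None,fx=3.6,fy=3.6,interpolation=2)
cv2.imwrite('pics/crop1.png',A)
```

```text
green [246, 118, 23, 32, 316] [766.9  77.2] [111.8  76. ] 1.6
green [205, 196, 21, 9, 130] [530.4 212. ] [68.8 22.3] 82.6
green [202, 262, 26, 25, 276] [282.5 202.2] [99.4 30.2] 52.9
[ 12 170  63] [ 17 147 134] [ 12 180  44] [ 12 255 151]
A wood [189, 185, 57, 37, 1013] [530.4 211.5] [189.7 118. ] 83.5
board [290, 166, 78, 74, 3726] [ 538.2 -172.3] [249.5 238.6] 85.3
orange [359, 193, 6, 5, 26] [ 554.7 -278.8] [13.8 17.2] 0.9
scene green [288, 153, 33, 26, 695] [267.9 207.3] [102.6 128.3] 59.7
scene green [136, 172, 29, 38, 597] [ 193.5 -270.3] [ 86.6 162.5] 43.6
scene green [334, 206, 26, 21, 399] [538.3 210.6] [89.8 66.4] 83.1
scene green [330, 263, 36, 52, 1432] [768.1  83.6] [ 81.9 164.2] 57.0
```

View pics/crop1.png

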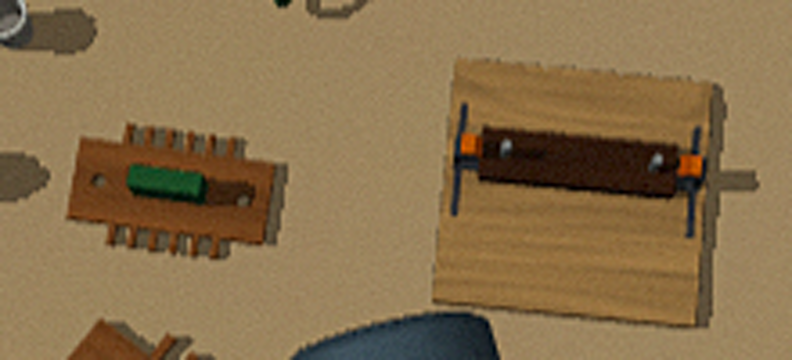

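```bash
cat >> h.py <<'E'
def plan(p,yaw,n):
    """rows to world TCP p with tool-x at yaw(deg) in n rows"""
    T=tool(); y0=np.degrees(np.arctan2(T[1,0],T[0,0])); d=(yaw-y0+180)%360-180
    D=(np.array(p)-T[:3,3])/n*100
    for i in range(n):
        a=np.radians(y0+d*i/n); tx=np.array([np.cos(a),np.sin(a),0]); ty=np.array([np.sin(a),-np.cos(a),0])
        print('{"x":%.2f,"y":%.2f,"z":%.2f,"roll":%.2f},'%(D@tx,D@ty,-D[2],-d/n),end='\n' if i%5==4 else '')
    print('norm',np.linalg.norm(D))
E
python3 -c "
from h import *
plan([.47,-.17,.40],-6,8)"
```

```text
{"x":-2.67,"y":-4.32,"z":0.05,"roll":-7.21},{"x":-2.11,"y":-4.62,"z":0.05,"roll":-7.21},{"x":-1.51,"y":-4.85,"z":0.05,"roll":-7.21},{"x":-0.89,"y":-5.00,"z":0.05,"roll":-7.21},{"x":-0.26,"y":-5.08,"z":0.05,"roll":-7.21},
{"x":0.38,"y":-5.07,"z":0.05,"roll":-7.21},{"x":1.01,"y":-4.98,"z":0.05,"roll":-7.21},{"x":1.63,"y":-4.81,"z":0.05,"roll":-7.21},norm 5.081925705747304
```

>>> {"name": "move_arm", "arguments": {
  "moves": [
    {"x": -2.7,"y": -4.3,"z": 0,"roll": -7.2},
    {"x": -2.1,"y": -4.6,"z": 0,"roll": -7.2},
    {"x": -1.5,"y": -4.8,"z": 0,"roll": -7.2},
    {"x": -0.9,"y": -5.0,"z": 0,"roll": -7.2},
    {"x": -0.3,"y": -5.1,"z": 0,"roll": -7.2}
  ]
}}

```text
validation failed for argument at $.mo...
```

>>> {"name": "move_arm", "arguments": {
  "moves": [
    {"x": 0.4,"y": -5.1,"z": 0,"roll": -7.2},
    {"x": 1.0,"y": -5.0,"z": 0,"roll": -7.2},
    {"x": 1.6,"y": -4.8,"z": 0,"roll": -7.2},
    {"x": 0,"y": 0,"z": 0},
    {"x": 0,"y": 0,"z": 0}
  ]
}}

```text
validation failed for argument at $.mo...
```

Run:
```python
from h import *
c=shot('wrist','w1.png'); print(c['W'].round(3).tolist())
o=ctrl.get_obs();print(o['q'],o['eef_pos'],o['wrist_force'])
plan([.530,.212,.30],-7,9)
```

```text
[[0.444, 0.865, 0.234, 0.315], [-0.896, 0.429, 0.115, -0.485], [-0.001, -0.261, 0.965, 0.372], [0.0, 0.0, 0.0, 1.0]]
[-1.31730653e+00  1.81293063e-01  1.60756832e+00  1.48221588e-05
  1.35382401e+00 -2.06350638e-01] [ 0.25514541 -0.51514362  0.40413601] [-0.72933452 -0.49002597  0.07797318]
{"x":-5.88,"y":-6.32,"z":1.16,"roll":-6.29},{"x":-5.16,"y":-6.93,"z":1.16,"roll":-6.29},{"x":-4.37,"y":-7.45,"z":1.16,"roll":-6.29},{"x":-3.52,"y":-7.89,"z":1.16,"roll":-6.29},{"x":-2.64,"y":-8.23,"z":1.16,"roll":-6.29},
{"x":-1.72,"y":-8.46,"z":1.16,"roll":-6.29},{"x":-0.78,"y":-8.60,"z":1.16,"roll":-6.29},{"x":0.17,"y":-8.64,"z":1.16,"roll":-6.29},{"x":1.11,"y":-8.57,"z":1.16,"roll":-6.29},norm 8.714449489784942
```

View pics/w1.png

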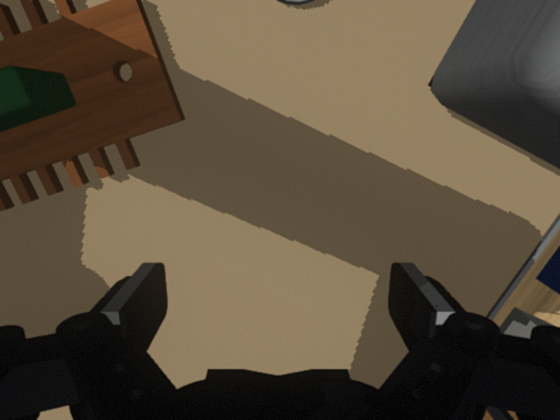

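The moves were refused, so the arm hasn't moved. This picture shows the larger guide C at the left (hole at 125,72) and the fingers below. I'll send complete rows.

>>> {"name": "move_arm", "arguments": {
  "moves": [
    {"gripper": 100,"x": -2.7,"y": -4.3,"z": 0,"roll": -7.2},
    {"gripper": 100,"x": -2.1,"y": -4.6,"z": 0,"roll": -7.2},
    {"gripper": 100,"x": -1.5,"y": -4.8,"z": 0,"roll": -7.2},
    {"gripper": 100,"x": -0.9,"y": -5.0,"z": 0,"roll": -7.2},
    {"gripper": 100,"x": -0.3,"y": -5.1,"z": 0,"roll": -7.2}
  ]
}}

```text
time_s: 0.82
eef_pos: [0.3891, -0.2982, 0.4047]
eef_rot: [0.0, 0.971, -0.237, 0.0]
wrist_force: [0.7, -0.8, -0.8]
opening: 0.996
```

>>> {"name": "move_arm", "arguments": {
  "moves": [
    {"gripper": 100,"x": 0.4,"y": -5.1,"z": 0,"roll": -7.2},
    {"gripper": 100,"x": 1.0,"y": -5.0,"z": 0,"roll": -7.2},
    {"gripper": 100,"x": 1.6,"y": -4.8,"z": 0,"roll": -7.2},
    {"gripper": 100,"x": 0,"y": 0,"z": 0,"roll": 0},
    {"gripper": 100,"x": 0,"y": 0,"z": 0,"roll": 0}
  ]
}}

```text
time_s: 1.45
eef_pos: [0.469, -0.1701, 0.4045]
eef_rot: [0.0, 0.999, -0.053, -0.0]
wrist_force: [0.3, 0.1, 0.4]
opening: 1.003
```

Run:
```python
from h import *
c=shot('wrist','w2.png'); print(c['W'].round(3).tolist())
o=ctrl.get_obs();print(o['q'],o['eef_pos'],o['wrist_force'])
plan([.530,.212,.30],-7,10)
```

```text
[[0.994, 0.102, 0.027, 0.476], [-0.106, 0.96, 0.261, -0.104], [0.0, -0.262, 0.965, 0.372], [0.0, 0.0, 0.0, 1.0]]
[-5.87269023e-01  8.71743584e-03  1.79413689e+00 -4.88254408e-04
  1.33899004e+00 -4.80023069e-01] [ 0.46883262 -0.17063278  0.40455004] [0.33459569 0.11626767 0.80068027]
{"x":0.20,"y":-3.87,"z":1.05,"roll":0.09},{"x":0.19,"y":-3.87,"z":1.05,"roll":0.09},{"x":0.19,"y":-3.87,"z":1.05,"roll":0.09},{"x":0.18,"y":-3.87,"z":1.05,"roll":0.09},{"x":0.18,"y":-3.87,"z":1.05,"roll":0.09},
{"x":0.17,"y":-3.87,"z":1.05,"roll":0.09},{"x":0.16,"y":-3.87,"z":1.05,"roll":0.09},{"x":0.16,"y":-3.87,"z":1.05,"roll":0.09},{"x":0.15,"y":-3.87,"z":1.05,"roll":0.09},{"x":0.15,"y":-3.87,"z":1.05,"roll":0.09},
norm 4.0134773811266635
```

View pics/w2.png

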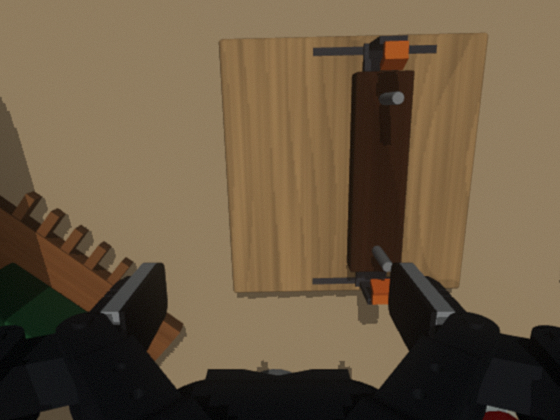

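Board corners are near (220,40), (487,33), (462,288) and (233,292). The pins run from base (384,98) to tip (398,98), and from base (377,250) to tip (390,268).

Run:
```python
from h import *
c=load('w2')
b=np.array([ray(c,*p,.018)[:2] for p in((220,40),(487,33),(459,289),(234,293))]);print('board',b.round(4),b.mean(0))
print('tips',ray(c,398,98,.078),ray(c,389,267,.078)); print('bases',ray(c,384,98,.04),ray(c,376,250,.04))
im=cv2.imread('pics/w2.png')
cv2.imwrite('pics/crop2.png',np.hstack([cv2.resize(im[80:120,365:425],None,fx=6,fy=6,interpolation=2),cv2.resize(im[240:280,355:415],None,fx=6,fy=6,interpolation=2)]))
```

```text
board [[ 0.432  -0.0431]
 [ 0.6659 -0.0622]
 [ 0.6469 -0.3094]
 [ 0.4108 -0.289 ]] [ 0.5388867  -0.17592166]
tips [ 0.56830978 -0.10807805  0.078     ] [ 0.55770856 -0.24720268  0.078     ]
bases [ 0.56821664 -0.10734829  0.04      ] [ 0.55630537 -0.24668303  0.04      ]
```

View pics/crop2.png

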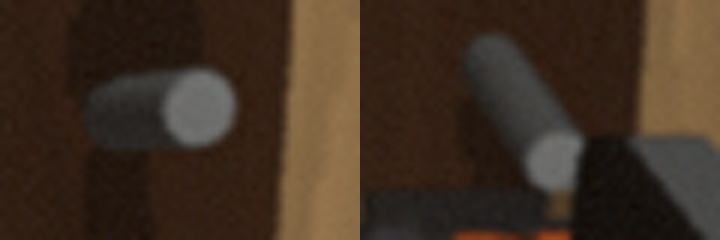

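>>> {"name": "move_arm", "arguments": {
  "moves": [
    {"gripper": 100,"x": 0.2,"y": -3.9,"z": 1.0,"roll": 0},
    {"gripper": 100,"x": 0.2,"y": -3.9,"z": 1.0,"roll": 0},
    {"gripper": 100,"x": 0.2,"y": -3.9,"z": 1.0,"roll": 0},
    {"gripper": 100,"x": 0.2,"y": -3.9,"z": 1.0,"roll": 0},
    {"gripper": 100,"x": 0.2,"y": -3.9,"z": 1.0,"roll": 0}
  ]
}}

```text
time_s: 2.12
eef_pos: [0.4998, 0.0224, 0.3545]
eef_rot: [0.0, 0.999, -0.055, 0.0]
wrist_force: [-0.5, 0.5, -0.3]
opening: 1.004
```

>>> {"name": "move_arm", "arguments": {
  "moves": [
    {"gripper": 100,"x": 0.2,"y": -3.8,"z": 1.0,"roll": 0},
    {"gripper": 100,"x": 0.2,"y": -3.8,"z": 1.0,"roll": 0},
    {"gripper": 100,"x": 0.2,"y": -3.8,"z": 1.0,"roll": 0.5},
    {"gripper": 100,"x": 0.2,"y": -3.8,"z": 1.0,"roll": 0.5},
    {"gripper": 100,"x": 0,"y": 0,"z": 0,"roll": 0}
  ]
}}

```text
time_s: 2.75
eef_pos: [0.5241, 0.1735, 0.3137]
eef_rot: [0.0, 0.998, -0.061, -0.001]
wrist_force: [0.3, -0.0, 0.1]
opening: 1.004
```

Run:
```python
from h import *
c=shot('wrist','w3.png'); print(c['W'].round(3).tolist())
o=ctrl.get_obs();print(o['q'],o['eef_pos'],o['wrist_force'])
plan([.530,.212,.30],-7,1)
h=cv2.cvtColor(cv2.imread('pics/w3.png'),cv2.COLOR_BGR2HSV)
m=cv2.inRange(h,(45,90,20),(85,255,255))
n,l,st,ce=cv2.connectedComponentsWithStats(m); print(st[1:][st[1:,4]>300])
```

```text
[[0.992, 0.118, 0.033, 0.533], [-0.122, 0.958, 0.26, 0.24], [-0.001, -0.262, 0.965, 0.281], [0.0, 0.0, 0.0, 1.0]]
[ 1.02959438e-01  2.29319721e-01  1.74464172e+00 -4.99147884e-04
  1.16889579e+00  2.26622027e-01] [0.52417512 0.17252024 0.31412904] [-0.4892136  -0.2160282  -0.11604004]
{"x":0.09,"y":-3.99,"z":1.41,"roll":-0.07},norm 4.233450386271486
[[ 269   96   36  116 3979]
 [ 544  253   16   52  382]]
```

View pics/w3.png

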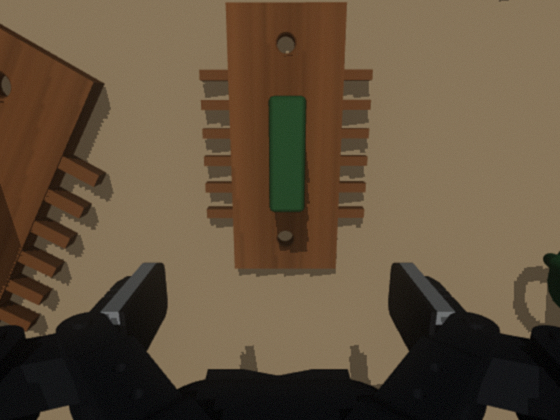

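Top pin tip is at (398,98) and the lower one at (387.5,267). Guide A lies straight in view with holes at (286,44) and (286,237), and the grip top between rows 96 and 211. The closer crop confirms the choice.

Run:
```python
from h import *
c=load('w2'); t=[ray(c,398.2,97.8,.078),ray(c,387.5,267,.078)]; m=(t[0]+t[1])/2;d=t[0]-t[1]; print('pins',m,np.linalg.norm(d),np.degrees(np.arctan2(-d[0],d[1])))
c=load('w3'); h=[ray(c,286.5,44,.012),ray(c,286,237,.012)]; m=(h[0]+h[1])/2;d=h[0]-h[1]; print('guide',m,np.linalg.norm(d),np.degrees(np.arctan2(-d[0],d[1])))
hs=cv2.cvtColor(cv2.imread('pics/w3.png'),cv2.COLOR_BGR2HSV); k=cv2.inRange(hs,(45,90,20),(85,255,255)); k[:,320:]=0
xs=[ray(c,u,v,.062) for u,v in((270,97),(304.5,97),(272,211),(304,211))]; print(np.round(xs,4),np.mean(xs,0))
plan([m[0],m[1],.198],-np.degrees(np.arctan2(d[0],d[1])),5)
```

```text
pins [ 0.56244529 -0.17750699  0.078     ] 0.13963886458735658 -4.945415142285757
guide [0.53503632 0.21016899 0.012     ] 0.13749243209436443 -6.8244611684997345
[[0.5287 0.2447 0.062 ]
 [0.5481 0.2423 0.062 ]
 [0.5213 0.1779 0.062 ]
 [0.5409 0.1755 0.062 ]] [0.53475734 0.21009986 0.062     ]
{"x":0.12,"y":-0.77,"z":2.32,"roll":-0.05},{"x":0.12,"y":-0.77,"z":2.32,"roll":-0.05},{"x":0.12,"y":-0.77,"z":2.32,"roll":-0.05},{"x":0.12,"y":-0.77,"z":2.32,"roll":-0.05},{"x":0.13,"y":-0.77,"z":2.32,"roll":-0.05},
norm 2.451232095906504
```

>>> {"name": "move_arm", "arguments": {
  "moves": [
    {"gripper": 100,"x": 0.1,"y": -1.0,"z": 2.3,"roll": 0},
    {"gripper": 100,"x": 0.1,"y": -1.0,"z": 2.3,"roll": 0},
    {"gripper": 100,"x": 0.1,"y": -1.0,"z": 2.3,"roll": 0},
    {"gripper": 100,"x": 0.1,"y": -0.9,"z": 2.3,"roll": 0},
    {"gripper": 100,"x": 0.2,"y": 0,"z": 2.3,"roll": 0}
  ]
}}

```text
time_s: 3.42
eef_pos: [0.5355, 0.2095, 0.1995]
eef_rot: [0.0, 0.998, -0.063, 0.0]
wrist_force: [0.1, -0.0, 0.8]
opening: 1.0
```

>>> {"name": "move_arm", "arguments": {
  "moves": [
    {"gripper": 20,"x": 0,"y": 0,"z": 0,"roll": 0},
    {"gripper": 0,"x": 0,"y": 0,"z": 0,"roll": 0},
    {"gripper": 0,"x": 0,"y": 0,"z": 0,"roll": 0},
    {"gripper": 0,"x": 0,"y": 0,"z": 0,"roll": 0},
    {"gripper": 0,"x": 0,"y": 0,"z": 0,"roll": 0}
  ]
}}

```text
time_s: 4.05
eef_pos: [0.5354, 0.2111, 0.201]
eef_rot: [-0.0, 0.998, -0.061, 0.001]
wrist_force: [-0.5, -2.0, 6.0]
opening: 0.243
```

>>> {"name": "move_arm", "arguments": {
  "moves": [
    {"gripper": 0,"x": 0,"y": 0,"z": 0,"roll": 0},
    {"gripper": 0,"x": 0,"y": 0,"z": 0,"roll": 0},
    {"gripper": 0,"x": 0,"y": 0,"z": 0,"roll": 0},
    {"gripper": 0,"x": 0,"y": 0,"z": 0,"roll": 0},
    {"gripper": 0,"x": 0,"y": 0,"z": 0,"roll": 0}
  ]
}}

```text
time_s: 4.68
eef_pos: [0.5354, 0.2111, 0.201]
eef_rot: [-0.0, 0.998, -0.061, 0.001]
wrist_force: [-0.6, -2.4, 7.4]
opening: 0.249
```

>>> {"name": "move_arm", "arguments": {
  "moves": [
    {"gripper": 0,"x": 0,"y": 0,"z": -1,"roll": 0},
    {"gripper": 0,"x": 0,"y": 0,"z": -2.5,"roll": 0},
    {"gripper": 0,"x": 0,"y": 0,"z": -2.5,"roll": 0},
    {"gripper": 0,"x": 0,"y": 0,"z": -2,"roll": 0},
    {"gripper": 0,"x": 0,"y": 0,"z": 0,"roll": 0}
  ]
}}

```text
time_s: 5.3
eef_pos: [0.5352, 0.2114, 0.2814]
eef_rot: [-0.0, 0.998, -0.061, 0.002]
wrist_force: [-0.7, -0.2, -3.1]
opening: 0.246
```

Run:
```python
from h import *
c=shot('wrist','w4.png'); o=ctrl.get_obs();print(o['eef_pos'],o['wrist_force'],o['torque'],o['opening'],c['W'].round(3).tolist())
plan([.5624,-.1775,.300],-4.9,9)
```

```text
[0.5346705  0.21125493 0.28003088] [-0.07916639 -0.17688452 -1.95507185] [0.0230801  0.00380159 0.00794154] 0.2488138891135055 [[0.992, 0.119, 0.028, 0.544], [-0.122, 0.958, 0.259, 0.277], [0.004, -0.261, 0.965, 0.249], [0.0, 0.0, 0.0, 1.0]]
{"x":0.84,"y":4.25,"z":-0.22,"roll":-0.24},{"x":0.82,"y":4.25,"z":-0.22,"roll":-0.24},{"x":0.80,"y":4.26,"z":-0.22,"roll":-0.24},{"x":0.78,"y":4.26,"z":-0.22,"roll":-0.24},{"x":0.76,"y":4.26,"z":-0.22,"roll":-0.24},
{"x":0.75,"y":4.27,"z":-0.22,"roll":-0.24},{"x":0.73,"y":4.27,"z":-0.22,"roll":-0.24},{"x":0.71,"y":4.27,"z":-0.22,"roll":-0.24},{"x":0.69,"y":4.27,"z":-0.22,"roll":-0.24},norm 4.336154109896482
```

View pics/w4.png

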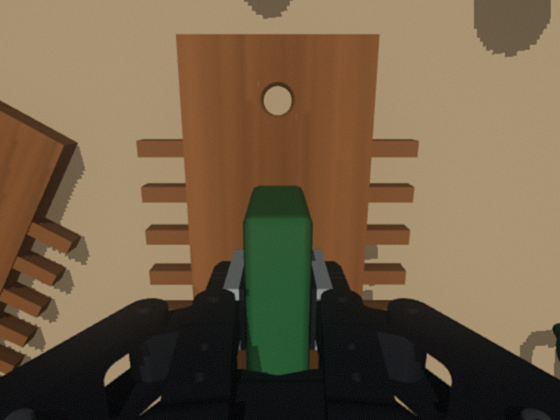

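Guide A is held level, and its +y hole is visible at (277.5,99).

Run:
```python
from h import *
c=load('w4'); T=c['W']@np.linalg.inv(np.array(c['tool_from_camera']))
p=ray(c,277.5,99,T[2,3]-.189); print('hole in tool',(np.linalg.inv(T)@np.append(p,1))[:3])
# edges of plate: direction
for v in (37,):
  for u in (177,379): q=ray(c,u,v,T[2,3]-.189); print((np.linalg.inv(T)@np.append(q,1))[:3])
for u,v in((192,290),(371,240)): q=ray(c,u,v,T[2,3]-.189); print((np.linalg.inv(T)@np.append(q,1))[:3])
```

```text
hole in tool [ 0.00044779 -0.06920428  0.1890773 ]
[-0.03867778 -0.09237845  0.18897667]
[ 0.04002439 -0.09244797  0.18922954]
[-0.03932268  0.01622897  0.18885724]
[ 0.04245308 -0.00838516  0.18914651]
```

>>> {"name": "move_arm", "arguments": {
  "moves": [
    {"gripper": 0,"x": 0.8,"y": 4.3,"z": -0.3,"roll": -0.2},
    {"gripper": 0,"x": 0.8,"y": 4.3,"z": -0.3,"roll": -0.2},
    {"gripper": 0,"x": 0.8,"y": 4.3,"z": -0.3,"roll": -0.2},
    {"gripper": 0,"x": 0.8,"y": 4.3,"z": -0.3,"roll": -0.2},
    {"gripper": 0,"x": 0.8,"y": 4.3,"z": -0.3,"roll": -0.2}
  ]
}}

```text
time_s: 5.98
eef_pos: [0.5489, -0.0083, 0.2932]
eef_rot: [-0.0, 0.999, -0.053, -0.001]
wrist_force: [-0.1, -0.0, -2.3]
opening: 0.252
```

>>> {"name": "move_arm", "arguments": {
  "moves": [
    {"gripper": 0,"x": 0.7,"y": 4.3,"z": -0.2,"roll": -0.2},
    {"gripper": 0,"x": 0.7,"y": 4.3,"z": -0.2,"roll": -0.2},
    {"gripper": 0,"x": 0.7,"y": 4.3,"z": -0.1,"roll": -0.2},
    {"gripper": 0,"x": 0.7,"y": 4.2,"z": 0,"roll": -0.3},
    {"gripper": 0,"x": 0,"y": 0,"z": 0,"roll": 0}
  ]
}}

```text
time_s: 6.6
eef_pos: [0.5598, -0.1827, 0.2982]
eef_rot: [-0.0, 0.999, -0.047, -0.001]
wrist_force: [-0.2, 0.1, -2.1]
opening: 0.249
```

Run:
```python
from h import *
o=ctrl.get_obs(); print(o['eef_pos'],o['wrist_force'],o['torque'])
plan([.5624,-.1775,.290],-4.9,1)
```

```text
[ 0.55979281 -0.1827444   0.29824961] [-0.23662129  0.05321408 -2.14427142] [ 0.03020345  0.02862519 -0.01095498]
{"x":0.21,"y":-0.55,"z":0.82,"roll":-0.47},norm 1.0117169568406137
```

>>> {"name": "move_arm", "arguments": {
  "moves": [
    {"gripper": 0,"x": 0.2,"y": -0.6,"z": 0.5,"roll": -0.4},
    {"gripper": 0,"x": 0,"y": 0,"z": 0.6,"roll": 0},
    {"gripper": 0,"x": 0,"y": 0,"z": 0,"roll": 0},
    {"gripper": 0,"x": 0,"y": 0,"z": 0,"roll": 0}
  ]
}}

```text
time_s: 7.1
eef_pos: [0.5629, -0.1735, 0.2886]
eef_rot: [-0.0, 0.999, -0.041, -0.0]
wrist_force: [-0.6, -0.6, -2.1]
opening: 0.249
```

Run:
```python
from h import *
o=ctrl.get_obs(); print(o['eef_pos'],o['wrist_force'],o['torque'])
plan([.5620,-.1767,.285],-4.9,1)
c=shot('wrist','w5.png')
im=cv2.imread('pics/w5.png')
s=shot('scene','s5.png'); t=shot('top','t5.png')
print(proj(s,[.5624,-.1775,.09]))
u,v=map(int,proj(s,[.5624,-.1775,.09])); a=cv2.imread('pics/s5.png')[v-70:v+70,u-90:u+90]
cv2.imwrite('pics/crop3.png',np.hstack([cv2.resize(im[60:160,210:340],(390,300),interpolation=2),cv2.resize(a,(386,300),interpolation=2)]))
```

```text
[ 0.56288889 -0.17354557  0.28863694] [-0.5595877  -0.59427466 -2.06611623] [ 0.01573557  0.02534631 -0.04214358]
{"x":-0.06,"y":0.32,"z":0.36,"roll":0.20},norm 0.4895703470042043
(np.float64(217.30901861281683), np.float64(249.07579184693174))
```

View pics/crop3.png

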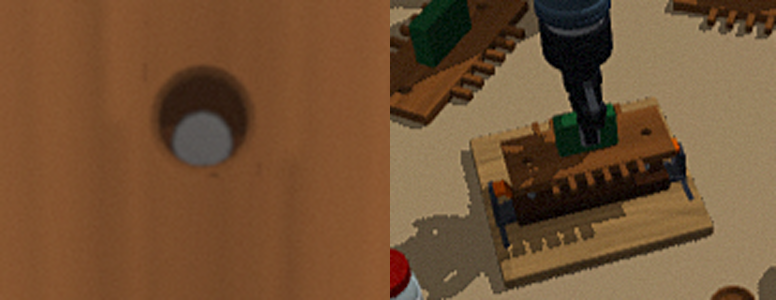

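The pin tip shows in the hole: hole mouth at about (278,98.3), pin tip at (277.7,106.3). x is aligned. I'll compute the y and yaw offset.

Run:
```python
from h import *
c=load('w5'); T=c['W']@np.linalg.inv(np.array(c['tool_from_camera']))
for zt in(.078,):
  a=ray(c,278,98.3,T[2,3]-.189); b=ray(c,277.7,106.3,zt); print(T[2,3],a,b,'shift in tool cm',(T[:3,:3].T@(b-a)*100).round(2))
```

```text
0.2886369443591722 [ 0.56922003 -0.10436499  0.09963694] [ 0.56887056 -0.10751308  0.078     ] shift in tool cm [-0.01  0.32  2.16]
```

>>> {"name": "move_arm", "arguments": {
  "moves": [
    {"gripper": 0,"x": 0,"y": 0.3,"z": 0,"roll": 0.2},
    {"gripper": 0,"x": 0,"y": 0,"z": 0.4,"roll": 0},
    {"gripper": 0,"x": 0,"y": 0,"z": 0.4,"roll": 0},
    {"gripper": 0,"x": 0,"y": 0,"z": 0.3,"roll": 0},
    {"gripper": 0,"x": 0,"y": 0,"z": 0,"roll": 0}
  ]
}}

```text
time_s: 7.88
eef_pos: [0.5624, -0.1771, 0.2772]
eef_rot: [-0.0, 0.999, -0.043, -0.0]
wrist_force: [0.8, -1.0, -1.9]
opening: 0.249
```

>>> {"name": "move_arm", "arguments": {
  "moves": [
    {"gripper": 0,"x": 0,"y": 0,"z": 0.3,"roll": 0},
    {"gripper": 0,"x": 0,"y": 0,"z": 0.3,"roll": 0},
    {"gripper": 0,"x": 0,"y": 0,"z": 0.2,"roll": 0},
    {"gripper": 0,"x": 0,"y": 0,"z": 0.2,"roll": 0},
    {"gripper": 0,"x": 0,"y": 0,"z": 0,"roll": 0}
  ]
}}

```text
time_s: 8.5
eef_pos: [0.5625, -0.1772, 0.2675]
eef_rot: [-0.0, 0.999, -0.043, -0.0]
wrist_force: [-0.6, 0.4, -2.3]
opening: 0.245
```

>>> {"name": "move_arm", "arguments": {
  "moves": [
    {"gripper": 0,"x": 0,"y": 0,"z": 0.2,"roll": 0},
    {"gripper": 0,"x": 0,"y": 0,"z": 0.2,"roll": 0},
    {"gripper": 0,"x": 0,"y": 0,"z": 0.2,"roll": 0},
    {"gripper": 0,"x": 0,"y": 0,"z": 0,"roll": 0}
  ]
}}

```text
time_s: 9.0
eef_pos: [0.5626, -0.1771, 0.2617]
eef_rot: [-0.0, 0.999, -0.043, 0.0]
wrist_force: [0.3, 1.7, -1.3]
opening: 0.248
```

>>> {"name": "move_arm", "arguments": {
  "moves": [
    {"gripper": 0,"x": 0,"y": 0,"z": 0.2,"roll": 0},
    {"gripper": 0,"x": 0,"y": 0,"z": 0.2,"roll": 0},
    {"gripper": 0,"x": 0,"y": 0,"z": 0,"roll": 0}
  ]
}}

```text
time_s: 9.38
eef_pos: [0.5629, -0.1773, 0.2581]
eef_rot: [0.0, 0.999, -0.043, 0.001]
wrist_force: [1.3, 1.6, 2.8]
opening: 0.253
```

>>> {"name": "move_arm", "arguments": {
  "moves": [
    {"gripper": 0,"x": 0,"y": 0,"z": 0.2,"roll": 0},
    {"gripper": 0,"x": 0,"y": 0,"z": 0.2,"roll": 0},
    {"gripper": 0,"x": 0,"y": 0,"z": 0,"roll": 0}
  ]
}}

```text
time_s: 9.75
eef_pos: [0.5623, -0.1771, 0.2529]
eef_rot: [-0.0, 0.999, -0.043, -0.0]
wrist_force: [1.4, 1.1, -2.2]
opening: 0.249
```

Past the catches, and the force has dropped back to the guide's weight. Going on down to the seat.

>>> {"name": "move_arm", "arguments": {
  "moves": [
    {"gripper": 0,"x": 0,"y": 0,"z": 0.3,"roll": 0},
    {"gripper": 0,"x": 0,"y": 0,"z": 0.3,"roll": 0},
    {"gripper": 0,"x": 0,"y": 0,"z": 0.2,"roll": 0},
    {"gripper": 0,"x": 0,"y": 0,"z": 0,"roll": 0}
  ]
}}

```text
time_s: 10.25
eef_pos: [0.5622, -0.177, 0.2447]
eef_rot: [-0.0, 0.999, -0.043, -0.001]
wrist_force: [1.3, 0.1, -6.2]
opening: 0.251
```

>>> {"name": "move_arm", "arguments": {
  "moves": [
    {"gripper": 0,"x": 0,"y": 0,"z": 0.2,"roll": 0},
    {"gripper": 0,"x": 0,"y": 0,"z": 0.1,"roll": 0},
    {"gripper": 0,"x": 0,"y": 0,"z": 0,"roll": 0}
  ]
}}

```text
time_s: 10.62
eef_pos: [0.5626, -0.1773, 0.2427]
eef_rot: [0.0, 0.999, -0.043, -0.0]
wrist_force: [0.6, 0.1, -1.8]
opening: 0.247
```

>>> {"name": "move_arm", "arguments": {
  "moves": [
    {"gripper": 0,"x": 0,"y": 0,"z": 0.1,"roll": 0},
    {"gripper": 0,"x": 0,"y": 0,"z": 0.1,"roll": 0},
    {"gripper": 0,"x": 0,"y": 0,"z": 0,"roll": 0}
  ]
}}

```text
time_s: 11.0
eef_pos: [0.5626, -0.1772, 0.2411]
eef_rot: [0.0, 0.999, -0.043, 0.0]
wrist_force: [-1.8, 0.8, 1.0]
opening: 0.25
```

>>> {"name": "move_arm", "arguments": {
  "moves": [
    {"gripper": 0,"x": 0,"y": 0,"z": 0.1,"roll": 0},
    {"gripper": 0,"x": 0,"y": 0,"z": 0,"roll": 0}
  ]
}}

```text
time_s: 11.25
eef_pos: [0.5627, -0.1772, 0.241]
eef_rot: [0.0, 0.999, -0.043, 0.0]
wrist_force: [-5.5, 2.3, 9.5]
opening: 0.248
```

>>> {"name": "move_arm", "arguments": {
  "moves": [
    {"gripper": 0,"x": 0,"y": 0,"z": -0.1,"roll": 0},
    {"gripper": 60,"x": 0,"y": 0,"z": 0,"roll": 0},
    {"gripper": 80,"x": 0,"y": 0,"z": 0,"roll": 0},
    {"gripper": 80,"x": 0,"y": 0,"z": 0,"roll": 0},
    {"gripper": 80,"x": 0,"y": 0,"z": 0,"roll": 0}
  ]
}}

```text
time_s: 11.88
eef_pos: [0.5626, -0.1772, 0.2406]
eef_rot: [-0.0, 0.999, -0.043, -0.0]
wrist_force: [-0.3, 0.3, 0.6]
opening: 0.802
```

>>> {"name": "move_arm", "arguments": {
  "moves": [
    {"gripper": 80,"x": 0,"y": 0,"z": -1,"roll": 0},
    {"gripper": 80,"x": 0,"y": 0,"z": -3,"roll": 0},
    {"gripper": 80,"x": 0,"y": 0,"z": -4,"roll": 0},
    {"gripper": 80,"x": 0,"y": 0,"z": -4,"roll": 0},
    {"gripper": 80,"x": 0,"y": 0,"z": -4,"roll": 0}
  ]
}}

```text
time_s: 12.5
eef_pos: [0.5624, -0.1771, 0.4029]
eef_rot: [0.0, 0.999, -0.043, 0.0]
wrist_force: [1.5, -0.2, -0.5]
opening: 0.801
```

>>> {"name": "move_arm", "arguments": {
  "moves": [
    {"gripper": 80,"x": 0,"y": 5,"z": 0,"roll": 0},
    {"gripper": 80,"x": 0,"y": 5,"z": 0,"roll": 0},
    {"gripper": 80,"x": 0,"y": 0,"z": 0,"roll": 0}
  ]
}}

```text
time_s: 12.88
eef_pos: [0.5532, -0.28, 0.4015]
eef_rot: [0.001, 0.999, -0.045, 0.0]
wrist_force: [-0.7, 0.3, 0.4]
opening: 0.802
```

Run:
```python
from h import *
o=ctrl.get_obs(); print(o['time_s'],o['eef_pos'],o['wrist_force'],o['opening'])
w=shot('wrist','w6.png'); s=shot('scene','s6.png')
u,v=map(int,proj(s,[.5624,-.1775,.06])); a=cv2.imread('pics/s6.png')[v-60:v+60,u-80:u+80]
cv2.imwrite('pics/crop4.png',np.hstack([cv2.resize(cv2.imread('pics/w6.png'),(400,300)),cv2.resize(a,(400,300),interpolation=2)]))
```

```text
12.875 [ 0.55320568 -0.27995475  0.40150077] [-0.66207211  0.25396695  0.37619008] 0.8018721046428804
```

View pics/crop4.png

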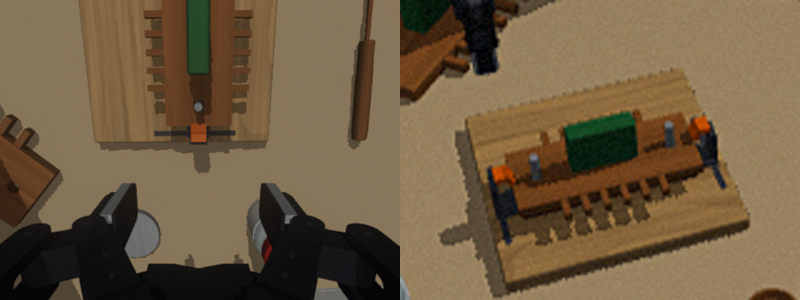

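Both pins stand through the holes, the plate lies on the bar with an orange catch over each end, and the gripper is clear.

```bash
python3 -c "
from bench import ctrl
print(ctrl.hand_in())"
```

```text
the job is handed in; nothing more can be done
None
```

The smallest slicing guide is home on the pin bar under both orange catches, and I let go and handed the job in at about 13 s of the 69 s allowed.

- **Choice of guide:** I took the one with the 190 mm plate and the 22 × 69 mm grip. The other two were larger.
- **Finding the pins:** I measured the pin tips in the wrist camera, then checked again through the guide's hole just above them. That showed a 3 mm error along y, which I corrected before going down.
- **Pressing down:** The readings taken between steps showed about 5 N at the catches, then free travel down to the seat. It stopped at the expected height, where I pressed with about 11 N, under the 40 N limit.
- **Last checks:** The final pictures show both pins standing through the plate, a catch over each end, and the gripper clear. I did not measure the other things on the counter again. The arm met no unexpected force while carrying the guide over.
- **What went wrong:** The first two move calls were refused because they left out the gripper value; nothing moved. No check of the final position failed or disagreed.

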